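# Press the spacer onto the serving stand

## Task

The tiered serving stand is half assembled: fetch the taller of the two metal spacer tubes and slide it upright over the stand's rod until it rests on the raised rubber ring, and let go of it there without having driven the ring down. Then push on the tube from above until the rubber ring is fully home on the stand's boss with the tube standing on it. Leave the shorter tube and the muffins on the dish where they are.

Things in the scene. Friction and masses are not known exactly. Their poses are not given: they have to be found in the camera images.
- stand: Lower tier of a serving stand, fixed: round white dish on a foot, 209 mm across (floor 35 mm, rim 42 mm above the table) with a steel boss 34 mm across in its middle (top 47 mm above the table) and an upright steel rod 16 mm in diameter on the boss. Origin: centre of the foot's underside, on the table; z up along the rod.
- rod_top (a point): Top end of the rod, on its axis, 129 mm above the stand's underside. The last 9 mm taper to 8 mm diameter.
- ring_slide (a joint): How far the black rubber ring (26 mm across, 8 mm thick) has been pushed down the rod: 0 = highest, its top 85 mm above the stand's underside; 0.030 m = fully home on the boss, its top 55 mm above the underside. It starts between 0 and 0.010. It grips the rod, stays where it is left, and needs about 5 N to move down.
- rubber_top (a point): Centre of the upper face of the rubber ring, on the rod's axis; it moves with the ring.
- spacer_tall: The taller spacer: plain aluminium tube 80 mm long, 30 mm outside, 19 mm bore right through, about 0.12 kg, standing on the table. Origin: centre of its lower end; z along its bore. Once home, its upper end stands 6 mm above the rod's top.
- spacer_short: The shorter spacer: same tube, only 50 mm long, standing on the table; not to be used. Origin: centre of its lower end.
- muffin_a: One of three muffins, about 42 mm across and 35 mm high, standing on the dish 62 mm from the rod. Origin: centre of its underside.
- muffin_b: One of three muffins, about 42 mm across and 35 mm high, standing on the dish 62 mm from the rod. Origin: centre of its underside.
- muffin_c: One of three muffins, about 42 mm across and 35 mm high, standing on the dish 62 mm from the rod. Origin: centre of its underside.
Not all that is in view belongs to the job. Leave any turquoise look-alike of the spacer_tall alone.

How it is judged:
By the outcome, as a careful person would: the job done as asked, in the order asked, and still so for the second after the job is handed in, with the robot touching nothing.
It also fails if it takes over 54 s, if anything falls off the work surface, if the arm or the gripper's body presses on something with over 40 N, if the wrist force passes 120 N, or if a joint passes its speed limit or range.

## Robot

A 7-joint arm with a two-finger parallel gripper is mounted at the origin on a cart in front of the work surface, level with it; the furniture and walls round the work are solid. World frame = base frame: x ahead of the robot, y to its left, z up, the work surface at z = 0. Lengths are in m, angles in rad, forces in N, time in s.
With the tool pointing down it reaches from about 0.4 to 0.85 m from the base axis. Payload 4.5 kg.
Tool frame: the origin (TCP) lies midway between the tips of the shut fingers; the grasp point (between the pads) lies 19 mm behind it; z points along the fingers, y is the direction in which the jaws open and shut (so a half turn about z gives the same grasp; the last joint's range is limited). The gripper opens to 88 mm and grips with 3 to 60 N. Pads are 18 mm wide; open, the fingers measure 123 mm over their backs; the gripper's body (75 mm by 187 mm) begins 45 mm behind the grasp point.
Start: joints at [-1.096, 0.689, -0.195, 1.565, 0.157, 0.902, -0.215], TCP at [0.267, 0.565, 0.239] pointing down, gripper open.
Joint ranges: [-3.01, 3.01], [-0.46, 2.08], [-1.47, 1.51], [0.13, 2.56], [-1, 4.14], [0.04, 2.09], [-2.66, 2.66]. Speed limits (rad/s): [2.57, 2.57, 3.14, 3.14, 3.14, 3.14, 3.14].

## Interface

Orientations are given as a unit quaternion [x, y, z, w].
In Python, from plant import r, viewer gives the robot as it stands.
- The arm moves only by the tool play_rows, never from a script. Its argument "commands" is a list of rows, each an object with "delta_rot": the turn, a rotation vector about the tool's x, y, z normalised to -1 to 1, where 1 is pi rad, a list of three; "travel": the shift along the tool's x, y, z normalised to -1 to 1, where 1 is 15 cm, a list of three; "gripper": the opening, from -1 (shut) to 1 (fully open). In form: [{"delta_rot": [wx, wy, wz], "travel": [x, y, z], "gripper": gripper}, ...]. A call has 1 to 12 rows; each row is the pose to reach, as a shift and turn from the pose commanded when the call began, along the tool's axes at that moment, turning the shorter way round; what a row does not reach only later rows make up. A row lasts 1/8 s, in which the tool goes at most 62.5 mm and 10.7 degrees, less where a joint would pass 70% of its speed; a pose out of reach is approached as far as the arm can. A call with a number of a shift or a turn outside -1 to 1 is refused whole. A call with a gripper value outside its range is refused whole. The fingers move at their own pace and stop on an object; "force" is the grip in N (left out, the last holds). Time passes only in rows, so rows that repeat a pose let the fingers close. It gives the time, the measured TCP pose, the force and the opening at its end, in the units of the state.
- r.get_state(): the state, without advancing time (a new reading comes with each control period).
- viewer.snapshot(name): name is "side" or "top" or "wrist"; returns a dict with "color" (480x640x3 uint8, red, green, blue), "z_map" (480x640 float32, m along the optical axis (not along the pixel's ray), 0 where there is no reading), "fx", "fy", "cx", "cy" (pixels), "distortion" ([k1, k2, p1, p2, k3] as OpenCV has them; the pictures are not rectified), "origin" and "attitude" of the camera in the world. Camera axes: x right, y up, looking along -z (the intrinsics and any distortion apply to the point x, -y, -z); pixel columns grow to the right and rows downward; lengths in m; the calibration is good to about 2 mm. A picture is of the moment at which its call begins.
- r.finish_job(): hands the job in, once; it reports no verdict.
Trained networks look in the newest picture that a camera, given by its name, has taken for a name from the list of things; names that differ only in an ending like _2 or _b are one class to them, and where a whole thing is asked for, a point or a joint stands for the part that bears it (a point fixed in the world has none). Each returns a list of dicts, best first, with "conf" (0 to 1); they miss things now and then, are a little off and sometimes report something else, mostly with a low value. They report only what shows in the picture. A call takes as long as a camera call. They do not tell look-alikes from the thing itself.
- viewer.outline_of(camera, label): "pixels" (480x640 bool, what is visible of it) and "at" ([column, row] in pixels, amid what is visible of it).
- viewer.pinpoint(camera, label): "at" ([column, row] in pixels: a listed point, or the origin of a listed thing).
The state is a dict: "clock": time; "q": joint angles; "qd": joint speeds; "joint_torque": joint torques, N m; "tool_pos": TCP position; "eef_rot": TCP orientation; "contact_force": force on the tool from outside, world axes, zero at the start; "moment": the same for the moment, N m; "opening": opening from 0.0 (shut) to 1.0 (fully open).
Only numpy, scipy, OpenCV 4.12 (cv2) and the standard library are available. Lean on these libraries where they do the work, as an engineer would, in place of code of your own. Each camera call takes 0.05 s, during which the arm holds its last target. There are 200 camera calls.

## Working session

There is one attempt and no reset: what is moved stays moved. The work goes in short steps, Python scripts to look and compute and a tool call to move; the robot and the scene stay as the last step left them, time stands still between calls to the robot, and variables do not carry over. Pictures are saved under pics/ and viewed, about 8 in all and at most 12, crops included, and the job is handed in when it is done.

Besides the shell and the picture viewer there is one more tool, called after ">>>" in YAML: its name, and indented under it one key for each argument. play_rows: Moves the arm, as the interface text tells. Its arguments: {"type":"object","properties":{"commands":{"type":"array","items":{"type":"object","properties":{"delta_rot":{"type":"array","items":{"type":"number","minimum":-1,"maximum":1}},"travel":{"type":"array","items":{"type":"number","minimum":-1,"maximum":1}},"gripper":{"type":"number"}}}},"force":{"type":"number"}},"required":["commands"]}

```bash
mkdir -p pics; cat > h.py <<'E'
import numpy as np, cv2
from scipy.spatial.transform import Rotation as R
from plant import r, viewer
def world(s,px,z=None):
    px=np.atleast_2d(np.array(px,float))
    K=np.array([[s['fx'],0,s['cx']],[0,s['fy'],s['cy']],[0,0,1]])
    u=cv2.undistortPoints(px[:,None],K,np.array(s['distortion'],float))[:,0]
    d=z if z is not None else s['z_map'][px[:,1].astype(int),px[:,0].astype(int)]
    p=np.c_[u[:,0]*d,-u[:,1]*d,-d*np.ones(len(u))]
    return p@rot(s).T+np.array(s['origin'])
def rot(s):
    a=np.array(s['attitude']); return a if a.shape==(3,3) else R.from_quat(a).as_matrix()
def save(s,n): cv2.imwrite('pics/%s.png'%n,s['color'][:,:,::-1])
def onplane(s,px,zw):
    a=world(s,px,1.0); o=np.array(s['origin']); d=a-o
    return o+d*((zw-o[2])/d[:,2:3])
def ol(cam,lab): return viewer.outline_of(cam,lab)
E
cat > a.py <<'E'
from h import *
print(r.get_state())
for c in ['top','side']:
    s=viewer.snapshot(c); save(s,c+'0'); print(c,s['origin'],s['attitude'],s['fx'])
    for l in ['spacer_tall','spacer_short','stand','ring_slide','muffin_a']:
        for o in ol(c,l):
            m=o['pixels']; v,u=np.nonzero(m&(s['z_map']>0))
            if len(v)<5: continue
            w=world(s,np.c_[u,v]); hi=np.percentile(w[:,2],97)
            t=w[w[:,2]>hi-.006]
            print(c,l,round(o['conf'],2),np.round(o['at']),len(v),'zmax',hi.round(4),'topc',((t.min(0)+t.max(0))/2).round(4),'med',np.median(w,0).round(4))
    for l in ['rod_top','rubber_top','spacer_tall','stand','spacer_short']:
        for o in viewer.pinpoint(c,l): print(c,'pt',l,round(o['conf'],2),np.round(o['at'],1),world(s,o['at']).round(4))
E
python3 a.py
```

```text
{'clock': 0.0, 'q': array([-1.09616882,  0.68997529, -0.19445821,  1.56635987,  0.15728975,
        0.90246566, -0.21510272]), 'qd': array([-6.19888774e-04,  1.35229799e-03,  1.04336096e-03, -3.34701578e-04,
       -1.12926439e-03, -4.83509902e-05, -1.57901315e-03]), 'joint_torque': array([-3.54048125e-04, -5.27551246e+01, -1.26679379e+00, -1.53422910e+01,
       -5.26209839e-02,  6.60053265e-03,  1.62948932e-04]), 'tool_pos': array([0.26647961, 0.56464546, 0.2379098 ]), 'eef_rot': array([ 2.18616598e-01,  9.75810409e-01, -9.02667254e-04, -1.21996130e-04]), 'contact_force': array([0.39138354, 0.91951787, 0.70464141]), 'moment': array([-0.02686689, -0.07360309, -0.00238737]), 'opening': 0.9958908041409262}
top [0.41708743 0.04448157 1.0398619 ] [ 0.0182395  -0.03870133 -0.69863129  0.71420154] 510.78154873159235
top spacer_tall 0.93 [152. 230.] 308 zmax 0.0823 topc [0.5085 0.3425 0.0804] med [0.5077 0.3366 0.0625]
top spacer_tall 0.9 [175. 272.] 336 zmax 0.0829 topc [0.4181 0.2909 0.0811] med [0.418  0.2857 0.0648]
top spacer_tall 0.82 [236. 215.] 252 zmax 0.0819 topc [0.5342 0.1838 0
[... 2665 characters left out ...]
topc [0.4567 0.0027 0.0657] med [ 0.455  -0.0051  0.0594]
side pt rod_top 0.91 [333.4 252.1] [[ 0.511  -0.0244  0.1282]]
side pt rod_top 0.66 [353.7 284.3] [[ 0.5611 -0.0023  0.0376]]
side pt rubber_top 0.66 [335.1 275.5] [[ 0.5111 -0.0295  0.0844]]
side pt spacer_tall 0.94 [303.4 261.8] [[0.5263 0.1742 0.006 ]]
side pt spacer_tall 0.8 [276.6 254.6] [[0.4833 0.2316 0.0065]]
side pt spacer_tall 0.71 [244.5 252.1] [[0.4207 0.2785 0.0052]]
side pt spacer_tall 0.69 [302.3 245.2] [[0.5261 0.1751 0.0466]]
side pt spacer_tall 0.28 [336.6 313.7] [[ 0.4952 -0.0688  0.0336]]
side pt stand 0.97 [336.5 313.9] [[ 0.495  -0.0689  0.0333]]
side pt spacer_short 0.62 [391.  402.6] [[ 0.4872 -0.2657  0.0129]]
```

```bash
python3 -c "
import cv2,numpy as np
a=cv2.imread('pics/top0.png');b=cv2.imread('pics/side0.png')
A=cv2.resize(a[170:320,120:480],(800,333),interpolation=cv2.INTER_CUBIC)
cv2.imwrite('pics/c1.png',A)
cv2.imwrite('pics/c2.png',cv2.resize(b[190:340,200:400],(800,600),interpolation=cv2.INTER_CUBIC))"
```

```text
(no output)
```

View pics/c1.png

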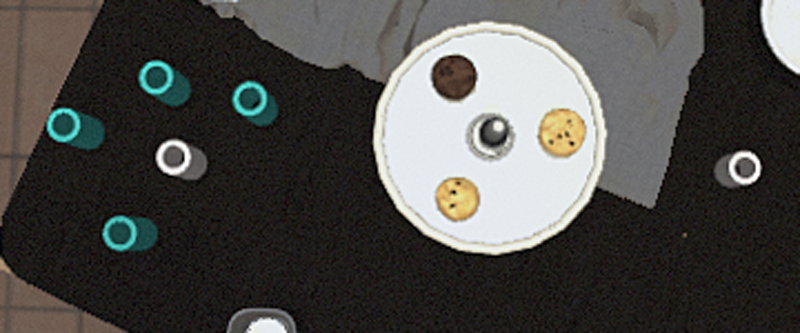

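View pics/c2.png

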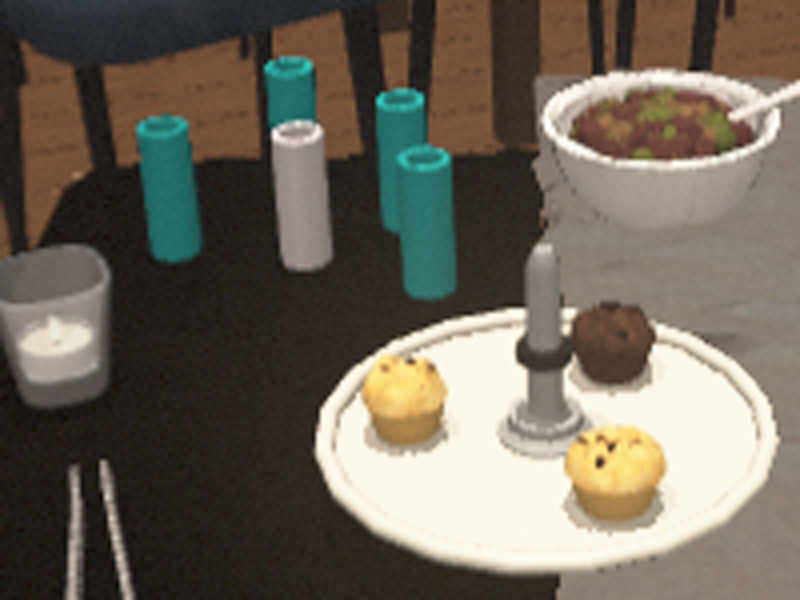

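The silver tube is the one at top pixel (198,241), about (0.485, 0.247). The other four tall ones are turquoise. I plan to set the jaws at about 50° so the fingers clear the look-alikes.

```bash
cat >> h.py <<'E'
def go(target,yaw=None):
    st=r.get_state(); M=R.from_quat(st['eef_rot'])
    print('clock',round(st['clock'],2),'pos',st['tool_pos'].round(4),'F',st['contact_force'].round(1),'open',round(st['opening'],3))
    y=M.as_matrix()[:,1]; a=np.degrees(np.arctan2(y[1],y[0]))
    d=M.inv().apply(np.array(target)-st['tool_pos'])
    print('yaw',a.round(2),'tilt',M.as_matrix()[:,2].round(4),'travel',(d/.15).round(4))
    if yaw is not None:
        D=R.from_euler('z',yaw,degrees=True)*R.from_matrix(np.c_[[0,1,0],[1,0,0],[0,0,-1]].T)
        # base frame: x->+y, y->+x, z->-z (jaw yaw 0)
        print('rot',((M.inv()*D).as_rotvec()/np.pi).round(4))
E
python3 -c "
from h import *
go([.485,.247,.22],50)"
```

```text
clock 1.1 pos [0.2667 0.5653 0.2387] F [ 0.3  0.1 -0.5] open 0.996
yaw 64.74 tilt [ 0.e+00  1.e-04 -1.e+00] travel [-2.2217 -1.298   0.1247]
rot [ 0.     -0.      0.0819]
```

>>> play_rows:
  commands:
    - {"delta_rot": [0,0,0.04],"travel": [-0.4,-0.23,0.03],"gripper": 0.4}
    - {"delta_rot": [0,0,0.082],"travel": [-0.8,-0.47,0.05],"gripper": 0.4}
    - {"delta_rot": [0,0,0.082],"travel": [-1,-0.58,0.06],"gripper": 0.4}
    - {"delta_rot": [0,0,0.082],"travel": [-1,-0.58,0.06],"gripper": 0.4}
  force: 20

```text
clock: 1.6
tool_pos: [0.3687, 0.418, 0.2297]
eef_rot: [0.346, 0.938, -0.001, 0.001]
contact_force: [-1.1, 0.1, -0.8]
opening: 0.695
```

```bash
python3 -c "
from h import *
go([.485,.247,.22],50)"
```

```text
clock 1.6 pos [0.3687 0.418  0.2297] F [-1.1  0.1 -0.8] open 0.695
yaw 49.52 tilt [ 0.0017 -0.0034 -1.    ] travel [-1.3295 -0.3637  0.0697]
rot [-0.0005  0.0011 -0.0027]
```

>>> play_rows:
  commands:
    - {"delta_rot": [0,0,0],"travel": [-0.4,-0.11,0.03],"gripper": 0.4}
    - {"delta_rot": [0,0,0],"travel": [-0.8,-0.22,0.05],"gripper": 0.4}
    - {"delta_rot": [0,0,0],"travel": [-1,-0.28,0.06],"gripper": 0.4}
    - {"delta_rot": [0,0,0],"travel": [-1,-0.28,0.06],"gripper": 0.4}
    - {"delta_rot": [0,0,0],"travel": [-1,-0.28,0.06],"gripper": 0.4}

```text
clock: 2.22
tool_pos: [0.452, 0.2964, 0.2209]
eef_rot: [0.341, 0.94, 0.001, -0.001]
contact_force: [-0.5, 0.0, -0.3]
opening: 0.702
```

```bash
cat > w.py <<'E'
from h import *
import sys
s=viewer.snapshot('wrist'); save(s,sys.argv[1])
print(s['origin'],s['attitude'])
for l in ['spacer_tall']:
    for o in ol('wrist',l):
        v,u=np.nonzero(o['pixels']&(s['z_map']>0))
        if len(v)<5: continue
        w=world(s,np.c_[u,v]); hi=np.percentile(w[:,2],90); t=w[abs(w[:,2]-hi)<.005]
        print(o['conf'],np.round(o['at']),s['color'][v,u].mean(0).round(),len(v),hi.round(4),((t.min(0)+t.max(0))/2).round(4),(t.max(0)-t.min(0)).round(4))
go([.485,.247,.22],50)
E
python3 w.py w1
```

```text
[0.39324353 0.34531715 0.36797543] [-0.13377112 -0.06297613  0.41924666  0.89575194]
0.88 [307. 276.] [242. 235. 230.] 1471 0.0809 [0.485  0.2476 0.0793] [0.0285 0.0293 0.0067]
0.82 [293. 336.] [  1. 195. 182.] 1099 0.0789 [0.5321 0.189  0.0783] [0.0199 0.0206 0.0085]
0.66 [401. 235.] [  1. 210. 200.] 1509 0.081 [0.5111 0.3438 0.0796] [0.0293 0.0283 0.0071]
0.64 [296. 203.] [  1. 216. 206.] 1190 0.0813 [0.4198 0.2911 0.0797] [0.0289 0.0291 0.0063]
0.55 [360. 312.] [  1. 204. 193.] 1549 0.0808 [0.5534 0.2663 0.0791] [0.0288 0.0275 0.0065]
clock 2.33 pos [0.4518 0.2965 0.2209] F [-0.1  0.1  0.1] open 0.698
yaw 50.2 tilt [-4.0e-04  1.7e-03 -1.0e+00] travel [-0.3811 -0.1117  0.0052]
rot [ 0.0003 -0.0004  0.0011]
```

>>> play_rows:
  commands:
    - {"delta_rot": [0,0,0],"travel": [-0.38,-0.112,0.1],"gripper": 0.4}
    - {"delta_rot": [0,0,0],"travel": [-0.38,-0.112,0.35],"gripper": 0.4}
    - {"delta_rot": [0,0,0],"travel": [-0.38,-0.112,0.6],"gripper": 0.4}
    - {"delta_rot": [0,0,0],"travel": [-0.38,-0.112,0.6],"gripper": 0.4}
    - {"delta_rot": [0,0,0],"travel": [-0.38,-0.112,0.6],"gripper": 0.4}

```text
clock: 2.95
tool_pos: [0.4861, 0.246, 0.1318]
eef_rot: [0.341, 0.94, 0.001, 0.0]
contact_force: [-0.2, -0.5, -0.9]
opening: 0.699
```

```bash
python3 -c "
from h import *
go([.485,.2473,.036],50)"
```

```text
clock 2.95 pos [0.4861 0.246  0.1318] F [-0.2 -0.5 -0.9] open 0.699
yaw 50.09 tilt [ 0.0012  0.0013 -1.    ] travel [0.0111 0.0008 0.6385]
rot [0.0006 0.     0.0005]
```

>>> play_rows:
  commands:
    - {"delta_rot": [0,0,0],"travel": [0.01,0,0.2],"gripper": 0.4}
    - {"delta_rot": [0,0,0],"travel": [0.01,0,0.42],"gripper": 0.4}
    - {"delta_rot": [0,0,0],"travel": [0.01,0,0.64],"gripper": 0.4}
    - {"delta_rot": [0,0,0],"travel": [0.01,0,0.64],"gripper": 0.4}
    - {"delta_rot": [0,0,0],"travel": [0.01,0,0.64],"gripper": -0.4}
    - {"delta_rot": [0,0,0],"travel": [0.01,0,0.64],"gripper": -0.7}
    - {"delta_rot": [0,0,0],"travel": [0.01,0,0.64],"gripper": -1}
    - {"delta_rot": [0,0,0],"travel": [0.01,0,0.64],"gripper": -1}
    - {"delta_rot": [0,0,0],"travel": [0.01,0,0.64],"gripper": -1}

```text
clock: 4.08
tool_pos: [0.4855, 0.2459, 0.0356]
eef_rot: [0.342, 0.94, 0.001, 0.001]
contact_force: [0.3, 0.6, 6.2]
opening: 0.329
```

```bash
python3 -c "
from h import *
go([.485,.2473,.186],50)"
```

```text
clock 4.08 pos [0.4855 0.2459 0.0356] F [0.3 0.6 6.2] open 0.329
yaw 49.98 tilt [ 0.0016  0.001  -1.    ] travel [ 0.0078  0.0071 -1.003 ]
rot [ 0.0006  0.0002 -0.0001]
```

>>> play_rows:
  commands:
    - {"delta_rot": [0,0,0],"travel": [0,0,-0.1],"gripper": -1}
    - {"delta_rot": [0,0,0],"travel": [0,0,-0.3],"gripper": -1}
    - {"delta_rot": [0,0,0],"travel": [0,0,-0.6],"gripper": -1}
    - {"delta_rot": [0,0,0],"travel": [0,0,-0.9],"gripper": -1}
    - {"delta_rot": [0,0,0],"travel": [0,0,-1],"gripper": -1}
    - {"delta_rot": [0,0,0],"travel": [0,0,-1],"gripper": -1}
  force: 25

```text
clock: 4.82
tool_pos: [0.485, 0.2454, 0.1854]
eef_rot: [0.342, 0.94, 0.001, 0.0]
contact_force: [-0.5, -0.3, -2.2]
opening: 0.325
```

```bash
python3 -c "
from h import *
go([.490,.06,.20],50)"
```

```text
clock 4.83 pos [0.485  0.2454 0.1854] F [-0.5 -0.3 -2.2] open 0.325
yaw 49.97 tilt [ 1.2e-03  7.0e-04 -1.0e+00] travel [-0.8207 -0.9245 -0.0979]
rot [ 0.0004  0.0002 -0.0002]
```

>>> play_rows:
  commands:
    - {"delta_rot": [0,0,0],"travel": [-0.1,-0.12,-0.1],"gripper": -1}
    - {"delta_rot": [0,0,0],"travel": [-0.3,-0.34,-0.1],"gripper": -1}
    - {"delta_rot": [0,0,0],"travel": [-0.55,-0.62,-0.1],"gripper": -1}
    - {"delta_rot": [0,0,0],"travel": [-0.75,-0.85,-0.1],"gripper": -1}
    - {"delta_rot": [0,0,0],"travel": [-0.82,-0.92,-0.1],"gripper": -1}
    - {"delta_rot": [0,0,0],"travel": [-0.82,-0.92,-0.1],"gripper": -1}
    - {"delta_rot": [0,0,0],"travel": [-0.82,-0.92,-0.1],"gripper": -1}

```text
clock: 5.7
tool_pos: [0.4901, 0.0628, 0.1993]
eef_rot: [0.341, 0.94, 0.001, -0.001]
contact_force: [0.5, -0.2, -1.6]
opening: 0.325
```

```bash
cat > x.py <<'E'
from h import *
import sys
s=viewer.snapshot('wrist'); save(s,sys.argv[1])
for l in ['rod_top','rubber_top']:
    for o in viewer.pinpoint('wrist',l): print('pt',l,round(o['conf'],2),np.round(o['at'],1),world(s,o['at']).round(4),onplane(s,o['at'],.129 if l=='rod_top' else .084).round(4))
# geometry: points by height
v,u=np.nonzero((s['z_map']>0)&(s['z_map']<1)); w=world(s,np.c_[u,v])
n=np.hypot(w[:,0]-.512,w[:,1]+.024)<.03
for a,b in [(.093,.118),(.118,.135),(.074,.09),(.045,.05),(.135,.25)]:
    k=n&(w[:,2]>a)&(w[:,2]<b); 
    if k.sum()>5: print(a,b,k.sum(),'min',w[k].min(0).round(4),'max',w[k].max(0).round(4))
for o in ol('wrist','spacer_tall'):
    v,u=np.nonzero(o['pixels']&(s['z_map']>0))
    if len(v)>20:
        w=world(s,np.c_[u,v]); print('tube',round(o['conf'],2),np.round(o['at']),len(v),s['color'][v,u].mean(0).round(),w.min(0).round(4),w.max(0).round(4))
for o in ol('wrist','ring_slide'):
    v,u=np.nonzero(o['pixels']&(s['z_map']>0)); w=world(s,np.c_[u,v]); print('ring',round(o['conf'],2),len(v),np.percentile(w,[3,50,97],axis=0).round(4))
go([.512,-.025,.20],50)
E
python3 x.py w2
```

```text
pt rubber_top 0.49 [273.  276.1] [[ 0.5005 -0.0073  0.0389]] [[0.4903 0.0102 0.084 ]]
0.045 0.05 134 min [ 0.4965 -0.0394  0.045 ] max [ 0.5091 -0.0087  0.0493]
tube 0.77 [468. 180.] 2213 [  0. 149. 140.] [0.5218 0.1687 0.0006] [0.5516 0.2052 0.0833]
tube 0.74 [562. 129.] 3252 [  0. 137. 128.] [ 5.384e-01  2.499e-01 -3.000e-04] [0.6087 0.3308 0.0831]
tube 0.68 [607.  24.] 2709 [  0. 101.  92.] [ 0.4961  0.3276 -0.0008] [0.5392 0.3727 0.0761]
tube 0.6 [319. 314.] 6709 [169. 156. 147.] [ 0.4651 -0.0071  0.035 ] [0.5672 0.0834 0.2776]
clock 5.95 pos [0.4902 0.0618 0.1997] F [ 0.1  0.  -1.2] open 0.328
yaw 50.09 tilt [ 1.e-04  5.e-04 -1.e+00] travel [-0.4827 -0.3509 -0.0023]
rot [ 0.0002 -0.0001  0.0005]
```

View pics/w2.png

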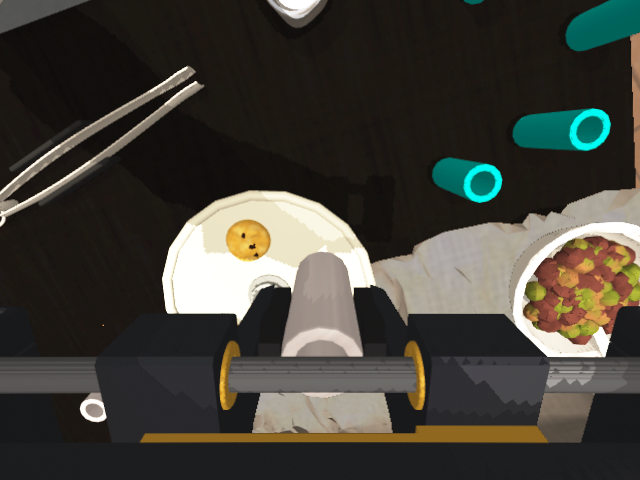

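```bash
cat > f.py <<'E'
from h import *
from scipy.optimize import least_squares
import sys
def fit(s,c,rad,za,zb,win):
    v,u=np.nonzero(s['z_map']>0); w=world(s,np.c_[u,v])
    k=(np.hypot(w[:,0]-c[0],w[:,1]-c[1])<win)&(w[:,2]>za)&(w[:,2]<zb); w=w[k]
    if k.sum()<15: return None
    f=lambda p:np.hypot(w[:,0]-p[0]-p[2]*(w[:,2]-za),w[:,1]-p[1]-p[3]*(w[:,2]-za))-rad
    f2=lambda p:np.hypot(w[:,0]-p[0],w[:,1]-p[1])-rad
    o=least_squares(f2,c,loss='soft_l1',f_scale=.001)
    return o.x.round(4),k.sum(),'rms',np.sqrt(np.mean(o.fun**2)).round(4),'zmax',w[:,2].max().round(4),'u',u[k].min(),u[k].max(),v[k].min(),v[k].max()
if __name__=='__main__':
    st=r.get_state(); t=st['tool_pos']
    for c in ['side','top']:
        s=viewer.snapshot(c); save(s,c+sys.argv[1])
        print(c,'rod',fit(s,(.512,-.024),.008,.09,.118,.02),'tube',fit(s,t[:2],.015,t[2]-.033,t[2]-.003,.025))
        for o in viewer.pinpoint(c,'rod_top'): print(o['conf'],np.round(o['at'],1),onplane(s,o['at'],.129).round(4))
        for o in viewer.pinpoint(c,'spacer_tall')[:6]: print('sp',o['conf'],np.round(o['at'],1),onplane(s,o['at'],t[2]-.036).round(4))
    go([.512,-.025,.20],50)
E
python3 f.py 3
```

```text
side rod (array([ 0.515 , -0.0236]), np.int64(132), 'rms', np.float64(0.001), 'zmax', np.float64(0.1177), 'u', np.int64(331), np.int64(340), np.int64(258), np.int64(273)) tube (array([0.491, 0.063]), np.int64(247), 'rms', np.float64(0.0011), 'zmax', np.float64(0.1966), 'u', np.int64(295), np.int64(311), np.int64(202), np.int64(219))
0.77 [332.8 254.9] [[ 0.5053 -0.0346  0.129 ]]
sp 0.88 [247.  254.3] [[ 0.3609 -0.0336  0.1637]]
sp 0.84 [275.3 235. ] [[0.4218 0.0127 0.1637]]
sp 0.64 [302.4 259.7] [[ 0.432  -0.0875  0.1637]]
sp 0.61 [306. 219.] [[0.492  0.0515 0.1637]]
sp 0.56 [301.  245.9] [[ 0.4463 -0.044   0.1637]]
top rod None tube None
0.95 [341.9 223.7] [[ 0.5161 -0.0202  0.129 ]]
sp 0.85 [160.3 230.3] [[0.4936 0.2961 0.1637]]
sp 0.75 [237.8 218.7] [[0.5167 0.162  0.1637]]
sp 0.72 [178.6 275.8] [[0.416  0.2608 0.1637]]
sp 0.55 [199.9 211.6] [[0.5276 0.2283 0.1637]]
clock 6.25 pos [0.4903 0.0607 0.1998] F [ 0.4 -0.6 -2. ] open 0.328
yaw 49.99 tilt [ 2.e-04  1.e-04 -1.e+00] travel [-0.4783 -0.3446 -0.0017]
rot [ 0.0001  0.     -0.0001]
```

>>> play_rows:
  commands:
    - {"delta_rot": [0,0,0],"travel": [-0.12,-0.08,0],"gripper": -1}
    - {"delta_rot": [0,0,0],"travel": [-0.32,-0.22,0],"gripper": -1}
    - {"delta_rot": [0,0,0],"travel": [-0.46,-0.31,0.06],"gripper": -1}
    - {"delta_rot": [0,0,0],"travel": [-0.494,-0.339,0.12],"gripper": -1}
    - {"delta_rot": [0,0,0],"travel": [-0.494,-0.339,0.15],"gripper": -1}
    - {"delta_rot": [0,0,0],"travel": [-0.494,-0.339,0.15],"gripper": -1}
    - {"delta_rot": [0,0,0],"travel": [-0.494,-0.339,0.15],"gripper": -1}

```text
clock: 7.12
tool_pos: [0.5143, -0.0247, 0.1774]
eef_rot: [0.341, 0.94, 0.0, -0.0]
contact_force: [-0.5, -0.3, -1.7]
opening: 0.327
```

```bash
python3 f.py 4; python3 -c "
import cv2
b=cv2.imread('pics/side4.png')
cv2.imwrite('pics/c4.png',cv2.resize(b[190:310,260:420],(800,600),interpolation=cv2.INTER_CUBIC))"
```

```text
side rod (array([ 0.515 , -0.0234]), np.int64(137), 'rms', np.float64(0.0009), 'zmax', np.float64(0.1178), 'u', np.int64(331), np.int64(340), np.int64(258), np.int64(273)) tube (array([ 0.515 , -0.0235]), np.int64(260), 'rms', np.float64(0.0009), 'zmax', np.float64(0.1742), 'u', np.int64(327), np.int64(343), np.int64(229), np.int64(247))
0.92 [334.3 252.7] [[ 0.5108 -0.0285  0.129 ]]
sp 0.95 [275.5 231.8] [[0.4391 0.0705 0.1414]]
sp 0.89 [304.9 260.4] [[ 0.4483 -0.0531  0.1414]]
sp 0.89 [242.4 253.2] [[0.3637 0.0156 0.1414]]
sp 0.5 [301.6 243.9] [[0.4644 0.004  0.1414]]
sp 0.26 [331.5 276.1] [[ 0.4667 -0.1161  0.1414]]
top rod None tube None
0.75 [343.4 226.9] [[ 0.5104 -0.023   0.129 ]]
sp 0.74 [235.7 219. ] [[0.5187 0.1687 0.1414]]
sp 0.72 [182.6 273. ] [[0.4211 0.2594 0.1414]]
sp 0.69 [198.9 211.9] [[0.5299 0.2347 0.1414]]
sp 0.55 [161.3 232.1] [[0.4924 0.3005 0.1414]]
clock 7.42 pos [ 0.5144 -0.0257  0.1774] F [ 1.  -0.  -1.7] open 0.33
yaw 50.0 tilt [ 4.e-04  1.e-04 -1.e+00] travel [ 0.0154 -0.0064 -0.1508]
rot [0.0001 0.0001 0.    ]
```

View pics/c4.png

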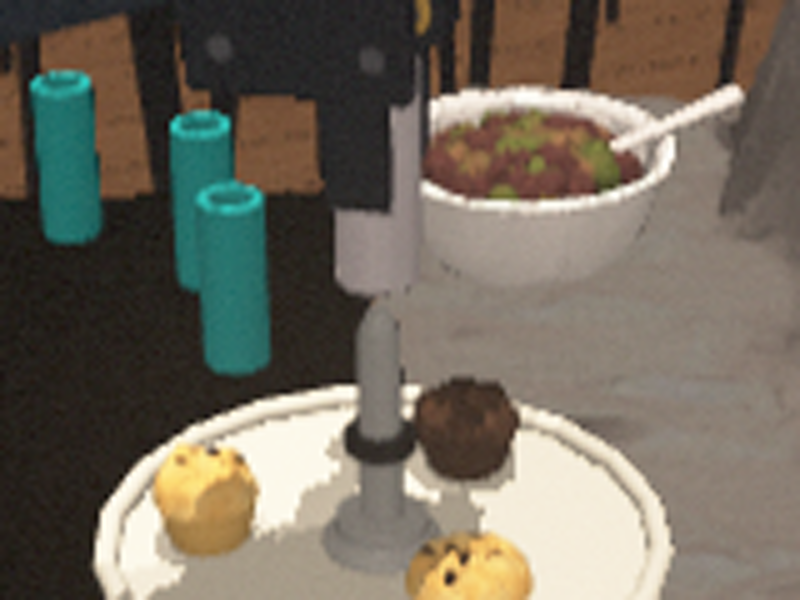

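>>> play_rows:
  commands:
    - {"delta_rot": [0,0,0],"travel": [0,0,0.04],"gripper": -1}
    - {"delta_rot": [0,0,0],"travel": [0,0,0.08],"gripper": -1}
    - {"delta_rot": [0,0,0],"travel": [0,0,0.12],"gripper": -1}
    - {"delta_rot": [0,0,0],"travel": [0,0,0.16],"gripper": -1}
    - {"delta_rot": [0,0,0],"travel": [0,0,0.18],"gripper": -1}
    - {"delta_rot": [0,0,0],"travel": [0,0,0.18],"gripper": -1}

```text
clock: 8.18
tool_pos: [0.5142, -0.0259, 0.1499]
eef_rot: [0.342, 0.94, -0.0, -0.0]
contact_force: [0.4, -0.8, -0.8]
opening: 0.329
```

```bash
python3 -c "
from h import *
go([.512,-.025,.20],50)"
```

```text
clock 8.18 pos [ 0.5142 -0.0259  0.1499] F [ 0.4 -0.8 -0.8] open 0.329
yaw 49.99 tilt [-5.e-04  1.e-04 -1.e+00] travel [ 0.015  -0.0048 -0.3337]
rot [-0.0001 -0.0001 -0.0001]
```

>>> play_rows:
  commands:
    - {"delta_rot": [0,0,0],"travel": [0,0,0.04],"gripper": -1}
    - {"delta_rot": [0,0,0],"travel": [0,0,0.08],"gripper": -1}
    - {"delta_rot": [0,0,0],"travel": [0,0,0.12],"gripper": -1}
    - {"delta_rot": [0,0,0],"travel": [0,0,0.14],"gripper": -1}
    - {"delta_rot": [0,0,0],"travel": [0,0,0.14],"gripper": -1}
    - {"delta_rot": [0,0,0],"travel": [0,0,0.14],"gripper": -1}

```text
clock: 8.93
tool_pos: [0.5144, -0.0259, 0.1293]
eef_rot: [0.342, 0.94, 0.0, 0.0]
contact_force: [0.3, -0.6, -0.9]
opening: 0.327
```

```bash
cat > g.py <<'E'
from h import *
import sys
s=viewer.snapshot('side'); save(s,'side'+sys.argv[1])
fs=[];zs=[]
for i in range(4):
    st=r.get_state(); fs.append(st['contact_force']); zs.append(st['tool_pos'][2]); viewer.snapshot('side')
print('F',np.mean(fs,0).round(2),'z',np.mean(zs).round(4))
for o in ol('side','ring_slide'):
    v,u=np.nonzero(o['pixels']&(s['z_map']>0)); w=world(s,np.c_[u,v]); print('ring',round(o['conf'],2),len(v),v.min(),v.max(),np.percentile(w[:,2],[3,50,97]).round(4))
# column of depths along rod centre
for c in (335,336):
    vs=np.arange(235,292); w=world(s,np.c_[np.full(len(vs),c),vs]); g=s['color'][vs,c].mean(1)
    print(c,[(int(v),int(1000*z),int(x)) for v,z,x in zip(vs,w[:,2],g)][::1])
go([.512,-.025,.20],50)
E
python3 g.py 5;  python3 -c "
import cv2
b=cv2.imread('pics/side5.png')
cv2.imwrite('pics/c5.png',cv2.resize(b[210:310,270:403],(798,600),interpolation=cv2.INTER_CUBIC))"
```

```text
F [ 0.06 -0.02 -0.8 ] z 0.1294
ring 0.4 4573 268 331 [0.0333 0.0352 0.0652]
ring 0.23 506 295 319 [0.0346 0.0596 0.0666]
335 [(235, 202, 57), (236, 201, 43), (237, 199, 41), (238, 197, 43), (239, 197, 44), (240, 193, 39), (241, 164, 42), (242, 163, 43), (243, 161, 44), (244, 158, 47), (245, 157, 45), (246, 156, 47), (247, 153, 41), (248, 150, 45), (249, 150, 43), (250, 147, 45), (251, 146, 45), (252, 142, 47), (253, 142, 45), (254, 139, 46), (255, 137, 47), (256, 136, 47), (257, 133, 44), (258, 130, 59), (259, 123, 121), (260, 119, 146), (261, 118, 146), (262, 116, 147), (263, 115, 147), (264, 113, 148), (265, 109, 148), (266, 107, 145), (267, 105, 145), (268, 105, 148), (269, 102, 146), (270, 100, 143), (271, 98, 147), (272, 95, 146), (273, 94, 142), (274, 88, 129), (275, 85, 121), (276, 83, 119), (277, 82, 109), (278, 495, 72), (279, 80, 48), (280, 78, 48), (281, 77, 47), (282, 75, 55), (283, 68, 101), (284, 67, 119), (285, 65, 120), (286, 63, 121), (287, 61, 119), (288, 57, 121), (289, 56, 117), (290, 54, 119), (291, 52, 120)]
336 [(235, 202, 54), (236, 200, 45), (237, 199, 42), (
[... 343 characters left out ...]
3, 122), (260, 118, 145), (261, 118, 146), (262, 116, 147), (263, 115, 145), (264, 111, 145), (265, 111, 147), (266, 107, 146), (267, 106, 146), (268, 104, 146), (269, 102, 143), (270, 99, 144), (271, 99, 145), (272, 96, 145), (273, 495, 146), (274, 88, 132), (275, 84, 123), (276, 84, 121), (277, 81, 97), (278, 81, 62), (279, 79, 46), (280, 78, 45), (281, 77, 45), (282, 74, 55), (283, 69, 103), (284, 68, 121), (285, 65, 124), (286, 64, 123), (287, 62, 123), (288, 58, 123), (289, 57, 122), (290, 54, 123), (291, 52, 125)]
clock 9.22 pos [ 0.5144 -0.0259  0.1293] F [ 0.  -0.1 -0.5] open 0.327
yaw 49.99 tilt [ 3.e-04  1.e-04 -1.e+00] travel [ 0.0161 -0.0055 -0.4712]
rot [ 0.0001  0.0001 -0.0001]
```

View pics/c5.png

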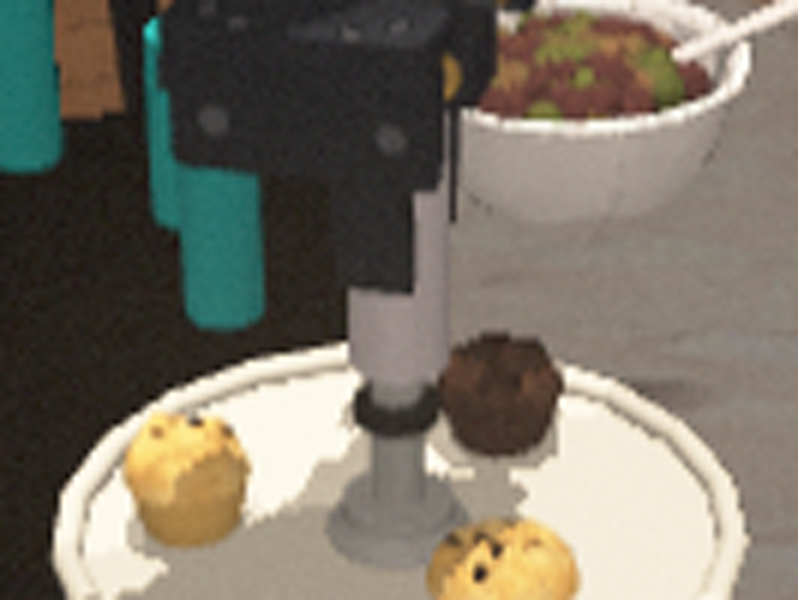

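>>> play_rows:
  commands:
    - {"delta_rot": [0,0,0],"travel": [0,0,0.02],"gripper": -1}
    - {"delta_rot": [0,0,0],"travel": [0,0,0.04],"gripper": -1}
    - {"delta_rot": [0,0,0],"travel": [0,0,0.05],"gripper": -1}
    - {"delta_rot": [0,0,0],"travel": [0,0,0.05],"gripper": -1}
    - {"delta_rot": [0,0,0],"travel": [0,0,0.05],"gripper": -1}

```text
clock: 9.85
tool_pos: [0.5143, -0.0259, 0.1217]
eef_rot: [0.342, 0.94, 0.0, 0.0]
contact_force: [-0.0, 0.1, -1.0]
opening: 0.329
```

```bash
python3 g.py 6 | cut -c1-60; python3 -c "
from h import *
import cv2
b=cv2.imread('pics/side6.png'); g=b[262:292,336].mean(1).astype(int); print(list(enumerate(g,262)))"
```

```text
F [-0.25  0.15 -1.73] z 0.1218
ring 0.62 28 278 281 [0.0769 0.0799 0.0822]
335 [(235, 201, 53), (236, 201, 69), (237, 199, 71), (238, 1
336 [(235, 495, 50), (236, 202, 64), (237, 199, 71), (238, 1
clock 10.15 pos [ 0.5144 -0.0259  0.1218] F [ 0.3  1.  -0.3]
yaw 49.99 tilt [ 2.e-04  1.e-04 -1.e+00] travel [ 0.0159 -0.
rot [ 0.0001  0.     -0.0001]
[(262, np.int64(60)), (263, np.int64(123)), (264, np.int64(146)), (265, np.int64(147)), (266, np.int64(147)), (267, np.int64(146)), (268, np.int64(145)), (269, np.int64(145)), (270, np.int64(145)), (271, np.int64(145)), (272, np.int64(146)), (273, np.int64(146)), (274, np.int64(146)), (275, np.int64(146)), (276, np.int64(146)), (277, np.int64(128)), (278, np.int64(82)), (279, np.int64(46)), (280, np.int64(45)), (281, np.int64(42)), (282, np.int64(58)), (283, np.int64(103)), (284, np.int64(123)), (285, np.int64(121)), (286, np.int64(121)), (287, np.int64(124)), (288, np.int64(124)), (289, np.int64(125)), (290, np.int64(124)), (291, np.int64(125))]
```

>>> play_rows:
  commands:
    - {"delta_rot": [0,0,0],"travel": [0,0,0.008],"gripper": -1}
    - {"delta_rot": [0,0,0],"travel": [0,0,0.016],"gripper": -1}
    - {"delta_rot": [0,0,0],"travel": [0,0,0.016],"gripper": -1}
    - {"delta_rot": [0,0,0],"travel": [0,0,0.016],"gripper": -1}

```text
clock: 10.65
tool_pos: [0.5143, -0.0259, 0.1193]
eef_rot: [0.342, 0.94, 0.0, -0.0]
contact_force: [-0.1, -0.1, -0.6]
opening: 0.326
```

```bash
cat > k.py <<'E'
from h import *
fs=[];zs=[]
for i in range(5):
    s=viewer.snapshot('side'); st=r.get_state(); fs.append(st['contact_force']); zs.append(st['tool_pos'][2])
print(st['clock'],'F',np.mean(fs,0).round(2),np.array(fs)[:,2].round(1),'z',np.mean(zs).round(4),list(s['color'][276:286,336].mean(1).astype(int)))
E
python3 k.py
```

```text
10.9 F [-0.3   0.14 -0.91] [-1.  -1.1 -0.1 -1.2 -1.3] z 0.1193 [np.int64(145), np.int64(144), np.int64(144), np.int64(99), np.int64(42), np.int64(46), np.int64(54), np.int64(105), np.int64(120), np.int64(125)]
```

>>> play_rows:
  commands:
    - {"delta_rot": [0,0,0],"travel": [0,0,0.005],"gripper": -1}
    - {"delta_rot": [0,0,0],"travel": [0,0,0.005],"gripper": -1}
    - {"delta_rot": [0,0,0],"travel": [0,0,0.005],"gripper": -1}

```text
clock: 11.28
tool_pos: [0.5143, -0.0259, 0.1185]
eef_rot: [0.342, 0.94, 0.0, -0.0]
contact_force: [-0.4, 0.2, -1.1]
opening: 0.33
```

```bash
python3 k.py
```

```text
11.525 F [-0.1   0.23 -1.41] [-1.5 -1.5 -1.4 -0.9 -1.7] z 0.1185 [np.int64(147), np.int64(146), np.int64(144), np.int64(106), np.int64(57), np.int64(42), np.int64(52), np.int64(105), np.int64(123), np.int64(120)]
```

>>> play_rows:
  commands:
    - {"delta_rot": [0,0,0],"travel": [0,0,0.005],"gripper": -1}
    - {"delta_rot": [0,0,0],"travel": [0,0,0.005],"gripper": -1}

```text
clock: 11.78
tool_pos: [0.5143, -0.0259, 0.1177]
eef_rot: [0.342, 0.94, 0.0, -0.0]
contact_force: [-0.4, 1.0, -1.7]
opening: 0.33
```

```bash
python3 k.py
```

```text
12.025 F [ 0.14  0.29 -1.53] [-2.4 -1.3 -1.  -1.7 -1.3] z 0.1178 [np.int64(146), np.int64(146), np.int64(144), np.int64(127), np.int64(80), np.int64(46), np.int64(56), np.int64(104), np.int64(122), np.int64(123)]
```

>>> play_rows:
  commands:
    - {"delta_rot": [0,0,0],"travel": [0,0,0.004],"gripper": -1}
    - {"delta_rot": [0,0,0],"travel": [0,0,0.004],"gripper": -1}

```text
clock: 12.28
tool_pos: [0.5144, -0.0259, 0.1174]
eef_rot: [0.342, 0.94, 0.0, 0.0]
contact_force: [-1.4, 0.7, 2.0]
opening: 0.328
```

```bash
python3 k.py
```

```text
12.525 F [-1.05  0.2   3.78] [3.4 2.7 4.4 4.9 3.5] z 0.1174 [np.int64(149), np.int64(145), np.int64(145), np.int64(127), np.int64(83), np.int64(43), np.int64(52), np.int64(102), np.int64(123), np.int64(122)]
```

Contact shows: Fz went from −1.4 to +3.8 N and the ring edge hasn't moved. I'll back off 0.3 mm and release.

>>> play_rows:
  commands:
    - {"delta_rot": [0,0,0],"travel": [0,0,-0.002],"gripper": -1}
    - {"delta_rot": [0,0,0],"travel": [0,0,-0.002],"gripper": -0.2}
    - {"delta_rot": [0,0,0],"travel": [0,0,-0.002],"gripper": 0.2}
    - {"delta_rot": [0,0,0],"travel": [0,0,-0.002],"gripper": 0.2}
    - {"delta_rot": [0,0,0],"travel": [0,0,-0.002],"gripper": 0.2}
  force: 10

```text
clock: 13.15
tool_pos: [0.5143, -0.0259, 0.1174]
eef_rot: [0.342, 0.94, 0.0, -0.0]
contact_force: [0.1, 0.5, -0.9]
opening: 0.598
```

```bash
python3 k.py; python3 -c "
from h import *
s=viewer.snapshot('side'); print(s['color'][262:292,334:340].mean(2).mean(1).astype(int)); go([.5144,-.0259,.22],50)"
```

```text
13.4 F [ 0.11 -0.12 -0.08] [-0.2  0.4 -0.3  0.  -0.3] z 0.1175 [np.int64(146), np.int64(146), np.int64(146), np.int64(129), np.int64(83), np.int64(41), np.int64(55), np.int64(106), np.int64(121), np.int64(122)]
[ 89  87  84  86  87  92 106 134 144 144 143 144 145 143 144 144 143 122
  76  44  60 102 117 117 119 118 118 117 117 118]
clock 13.45 pos [ 0.5143 -0.0259  0.1175] F [ 0.4 -0.6  0.3] open 0.599
yaw 49.98 tilt [ 0.e+00  1.e-04 -1.e+00] travel [-4.000e-04  5.000e-04 -6.833e-01]
rot [ 0.     -0.     -0.0001]
```

>>> play_rows:
  commands:
    - {"delta_rot": [0,0,0],"travel": [0,0,-0.06],"gripper": 0.2}
    - {"delta_rot": [0,0,0],"travel": [0,0,-0.18],"gripper": 0.2}
    - {"delta_rot": [0,0,0],"travel": [0,0,-0.36],"gripper": 0.2}
    - {"delta_rot": [0,0,0],"travel": [0,0,-0.5],"gripper": 0.2}
    - {"delta_rot": [0,0,0],"travel": [0,0,-0.5],"gripper": 0.2}
    - {"delta_rot": [0,0,0],"travel": [0,0,-0.5],"gripper": -0.5}
    - {"delta_rot": [0,0,0],"travel": [0,0,-0.5],"gripper": -1}
    - {"delta_rot": [0,0,0],"travel": [0,0,-0.5],"gripper": -1}
    - {"delta_rot": [0,0,0],"travel": [0,0,-0.5],"gripper": -1}

```text
clock: 14.58
tool_pos: [0.5141, -0.0259, 0.1921]
eef_rot: [0.342, 0.94, -0.0, -0.0]
contact_force: [0.5, 0.3, -0.7]
opening: 0.17
```

```bash
python3 k.py; python3 -c "
from h import *
from f import fit
s=viewer.snapshot('side'); save(s,'side7')
print(fit(s,(.515,-.0235),.015,.085,.158,.022))
b=s['color'][:,:,::-1]
cv2.imwrite('pics/c7.png',cv2.resize(b[200:310,263:409],(796,600),interpolation=cv2.INTER_CUBIC))
go([.5144,-.0259,.165],50)"
```

```text
14.825 F [-0.21  0.05  0.29] [-0.2  0.5  0.5  0.4  0.2] z 0.1924 [np.int64(146), np.int64(147), np.int64(146), np.int64(131), np.int64(85), np.int64(43), np.int64(57), np.int64(101), np.int64(121), np.int64(123)]
(array([ 0.5151, -0.0248]), np.int64(673), 'rms', np.float64(0.0014), 'zmax', np.float64(0.1579), 'u', np.int64(327), np.int64(344), np.int64(234), np.int64(278))
clock 14.88 pos [ 0.5143 -0.0259  0.1925] F [ 0.5 -0.5 -0. ] open 0.006
yaw 49.99 tilt [ 0.e+00  1.e-04 -1.e+00] travel [-0.0005  0.0005  0.1833]
rot [ 0.     -0.     -0.0001]
```

View pics/c7.png

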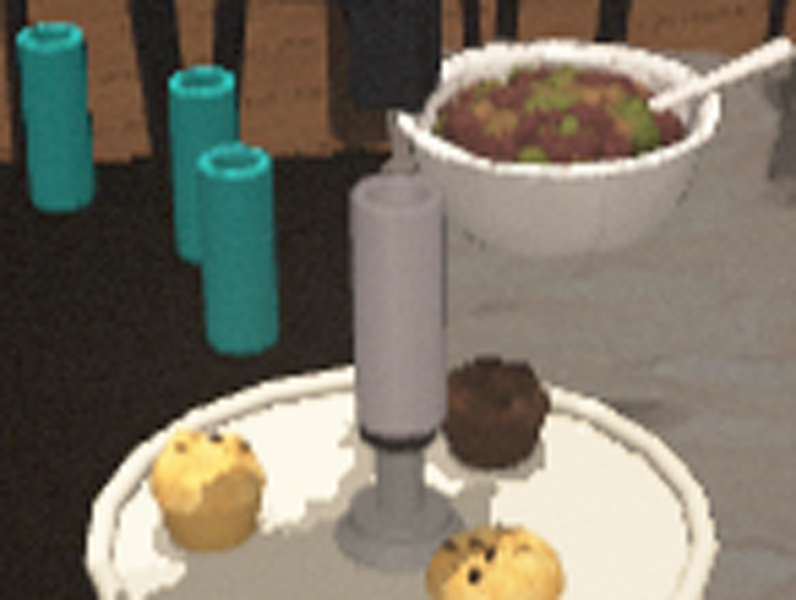

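>>> play_rows:
  commands:
    - {"delta_rot": [0,0,0],"travel": [0,0,0.08],"gripper": -1}
    - {"delta_rot": [0,0,0],"travel": [0,0,0.14],"gripper": -1}
    - {"delta_rot": [0,0,0],"travel": [0,0,0.18],"gripper": -1}
    - {"delta_rot": [0,0,0],"travel": [0,0,0.2],"gripper": -1}
    - {"delta_rot": [0,0,0],"travel": [0,0,0.21],"gripper": -1}
    - {"delta_rot": [0,0,0],"travel": [0,0,0.22],"gripper": -1}
    - {"delta_rot": [0,0,0],"travel": [0,0,0.23],"gripper": -1}
    - {"delta_rot": [0,0,0],"travel": [0,0,0.24],"gripper": -1}
    - {"delta_rot": [0,0,0],"travel": [0,0,0.25],"gripper": -1}
  force: 20

```text
clock: 16.0
tool_pos: [0.5144, -0.0259, 0.155]
eef_rot: [0.342, 0.94, 0.0, 0.0]
contact_force: [-0.8, -0.2, 4.4]
opening: 0.006
```

```bash
python3 k.py; python3 -c "
from h import *
go([.5144,-.0259,.135],50)"
```

```text
16.25 F [-0.45 -0.12  2.38] [3.9 2.2 2.8 1.6 1.4] z 0.1548 [np.int64(148), np.int64(147), np.int64(147), np.int64(146), np.int64(148), np.int64(145), np.int64(145), np.int64(115), np.int64(66), np.int64(46)]
clock 16.25 pos [ 0.5143 -0.0259  0.1549] F [-0.5  0.6  1.4] open 0.006
yaw 49.99 tilt [-1.e-04  1.e-04 -1.e+00] travel [-0.0006  0.0007  0.1324]
rot [-0.     -0.0001 -0.0001]
```

>>> play_rows:
  commands:
    - {"delta_rot": [0,0,0],"travel": [0,0,0.015],"gripper": -1}
    - {"delta_rot": [0,0,0],"travel": [0,0,0.03],"gripper": -1}
    - {"delta_rot": [0,0,0],"travel": [0,0,0.045],"gripper": -1}
    - {"delta_rot": [0,0,0],"travel": [0,0,0.06],"gripper": -1}
    - {"delta_rot": [0,0,0],"travel": [0,0,0.075],"gripper": -1}
    - {"delta_rot": [0,0,0],"travel": [0,0,0.09],"gripper": -1}
    - {"delta_rot": [0,0,0],"travel": [0,0,0.105],"gripper": -1}
    - {"delta_rot": [0,0,0],"travel": [0,0,0.115],"gripper": -1}
    - {"delta_rot": [0,0,0],"travel": [0,0,0.12],"gripper": -1}

```text
clock: 17.38
tool_pos: [0.5142, -0.0259, 0.1369]
eef_rot: [0.342, 0.94, 0.0, -0.0]
contact_force: [-0.7, -0.1, 3.4]
opening: 0.005
```

```bash
python3 k.py; python3 -c "
from h import *
go([.5144,-.0259,.135],50)"
```

```text
17.625 F [-0.27  0.07  1.78] [3.2 1.2 2.  1.  1.6] z 0.1369 [np.int64(148), np.int64(149), np.int64(148), np.int64(148), np.int64(148), np.int64(147), np.int64(146), np.int64(146), np.int64(146), np.int64(147)]
clock 17.62 pos [ 0.5142 -0.0259  0.1369] F [-0.1  0.3  1.6] open 0.006
yaw 49.99 tilt [-2.e-04  1.e-04 -1.e+00] travel [-0.0009  0.0007  0.0126]
rot [-0.     -0.0001 -0.0001]
```

>>> play_rows:
  commands:
    - {"delta_rot": [0,0,0],"travel": [0,0,0.005],"gripper": -1}
    - {"delta_rot": [0,0,0],"travel": [0,0,0.01],"gripper": -1}
    - {"delta_rot": [0,0,0],"travel": [0,0,0.014],"gripper": -1}

```text
clock: 18.0
tool_pos: [0.5146, -0.026, 0.1353]
eef_rot: [0.342, 0.94, 0.0, 0.0]
contact_force: [-2.2, -0.1, 10.8]
opening: 0.0
```

```bash
python3 k.py
```

```text
18.25 F [-0.78 -0.26  7.13] [7.8 7.4 7.3 6.6 6.6] z 0.1353 [np.int64(149), np.int64(149), np.int64(147), np.int64(146), np.int64(147), np.int64(146), np.int64(148), np.int64(144), np.int64(148), np.int64(148)]
```

>>> play_rows:
  commands:
    - {"delta_rot": [0,0,0],"travel": [0,0,0.004],"gripper": -1}
    - {"delta_rot": [0,0,0],"travel": [0,0,0.007],"gripper": -1}
    - {"delta_rot": [0,0,0],"travel": [0,0,0.007],"gripper": -1}

```text
clock: 18.62
tool_pos: [0.5148, -0.026, 0.1351]
eef_rot: [0.342, 0.94, 0.0, 0.001]
contact_force: [-3.5, -0.9, 14.1]
opening: 0.006
```

```bash
python3 k.py
```

```text
18.875 F [-2.67 -0.3  15.32] [15.2 15.6 15.  15.2 15.7] z 0.1351 [np.int64(150), np.int64(148), np.int64(147), np.int64(149), np.int64(150), np.int64(148), np.int64(148), np.int64(150), np.int64(147), np.int64(146)]
```

Solid stop: 15 N sustained at z = 0.1351, against an expected home height of 0.135. I'll retreat and check.

>>> play_rows:
  commands:
    - {"delta_rot": [0,0,0],"travel": [0,0,-0.02],"gripper": -1}
    - {"delta_rot": [0,0,0],"travel": [0,0,-0.15],"gripper": -1}
    - {"delta_rot": [0,0,0],"travel": [0,0,-0.4],"gripper": -1}
    - {"delta_rot": [0,0,0],"travel": [0,0,-0.7],"gripper": -1}
    - {"delta_rot": [0,0,0],"travel": [0,0,-0.7],"gripper": -1}
    - {"delta_rot": [0,0,0],"travel": [0,0,-0.7],"gripper": -1}

```text
clock: 19.62
tool_pos: [0.5138, -0.0261, 0.2381]
eef_rot: [0.342, 0.94, -0.0, -0.001]
contact_force: [0.7, -0.5, 0.4]
opening: 0.006
```

```bash
python3 k.py; python3 -c "
from h import *
from f import fit
s=viewer.snapshot('side'); save(s,'side8')
print(fit(s,(.515,-.0235),.015,.06,.132,.022))
v,u=np.nonzero(s['z_map']>0); w=world(s,np.c_[u,v]); k=(np.hypot(w[:,0]-.515,w[:,1]+.024)<.02)&(w[:,2]<.18)
print('tube top',np.percentile(w[k,2],99.5))
b=s['color'][:,:,::-1]
cv2.imwrite('pics/c8.png',cv2.resize(b[200:345,238:430],(795,600),interpolation=cv2.INTER_CUBIC))"
```

```text
19.875 F [ 0.03 -0.46 -0.14] [ 0.5 -0.4  0.  -0.2 -0.7] z 0.2376 [np.int64(146), np.int64(147), np.int64(148), np.int64(148), np.int64(147), np.int64(149), np.int64(147), np.int64(148), np.int64(147), np.int64(146)]
(array([ 0.5151, -0.0249]), np.int64(647), 'rms', np.float64(0.0019), 'zmax', np.float64(0.132), 'u', np.int64(328), np.int64(344), np.int64(247), np.int64(290))
tube top 0.1354355791518436
```

View pics/c8.png

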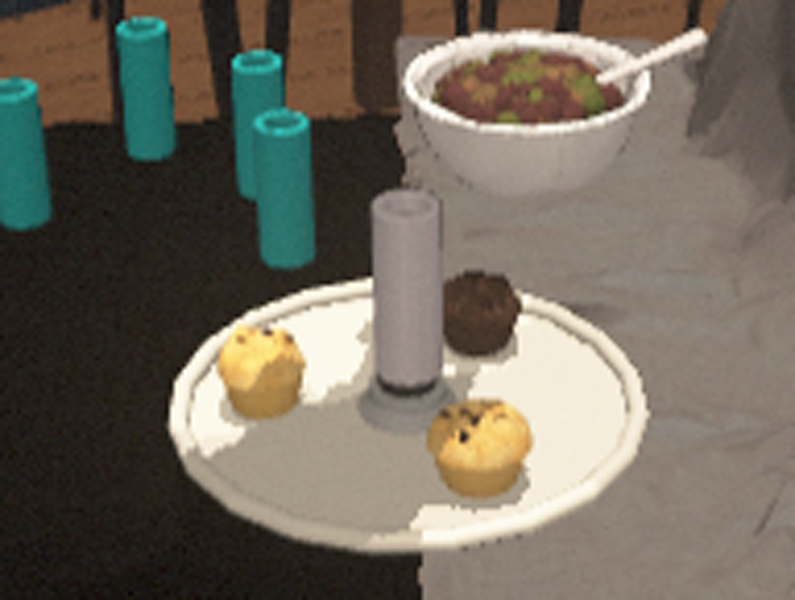

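The tube stands upright at crop pixel (407,290) on the ring, which sits on the boss. The muffins haven't moved and the gripper is clear.

```bash
python3 -c "
from h import *
print(r.finish_job())"
```

```text
the job is handed in; nothing more can be done
None
```

I slid the taller silver tube onto the rod, let go of it on the raised rubber ring, then pushed it down from above until the ring was home. The job was handed in at about 20 s of the 54 s allowed.

- **Resting on the ring:** contact peaked at about 5 N, right at the force that moves the ring. I backed off 0.3 mm before letting go. The ring's edge in the side camera did not shift, so it was not visibly driven down.
- **Pushing home:** I pushed with the fingers shut. It came to a firm stop at 15 N with the fingertips at 0.1351 m, where home is 0.135 m.
- **Final checks:** with the gripper clear, the tube top measured 0.1354 m. The last picture shows the tube upright on the ring, the ring on the boss and the muffins where they were.

The arm never went near the shorter tube or the turquoise look-alikes; I did not measure them again at the end. No final check failed. The only disagreements were 2–5 mm between camera estimates of the rod's position, so I aligned tube and rod in the same side-camera picture.

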